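# Lid and hasp the wax sample crate

## Robot

A 6-joint arm with a two-finger parallel gripper is mounted at the origin on the work surface. World frame = base frame: x ahead of the robot, y to its left, z up, the work surface at z = 0. Lengths are in m, angles in rad, forces in N, time in s.
With the tool pointing down it reaches from about 0.35 to 0.775 m from the base axis. Payload 5.5 kg.
Tool frame: the origin (TCP) lies on the centre line of the jaws, within the pads' length; the fingertips stand 14 mm ahead of it and the grasp point (between the pads) lies 5 mm behind it; z points along the fingers, y is the line along which they close (so a half turn about z gives the same grasp; the last joint's range is limited). The gripper opens to 85 mm and grips with 20 to 120 N. Pads are 22 mm wide; open, the fingers measure 114 mm over their backs; the gripper's body (76 mm by 85 mm) begins 54 mm behind the grasp point. The pads swing forward as they close: fully open they stand 13 mm farther back than shut.
Start: joints at [1.051, 0.313, 0.046, 1.304, 0, 1.431], TCP at [0.213, 0.534, 0.222] pointing down, gripper open.
Joint ranges: [-2.76, 2.76], [-0.86, 1.69], [-1.03, 1.26], [-2.2, 2.34], [-1.47, 1.5], [-3.14, 3.14]. Speed limits (rad/s): [2.57, 2.57, 3.14, 3.14, 3.14, 3.14].

## Interface

Orientations are given as a unit quaternion [x, y, z, w].
In Python, from plant import arm, viewer, job gives the robot as it stands.
- The arm moves only by the shell command python3 -m creep 'ROWS' [FORCE]. ROWS is JSON, one flat list of numbers, 7 for each row, row after row: the opening, from 0 (shut) to 1 (fully open), then the shift along the tool's x, y, z in mm, then the turn, a rotation vector about the tool's x, y, z in rad. A call has 1 to 10 rows; each row shifts and turns the commanded pose from where the row before left it, along the tool's axes as they then stand; what a row does not reach is not made up. A row lasts 1/8 s, in which the tool goes at most 62.5 mm and 10.7 degrees, less where a joint would pass 70% of its speed; a pose out of reach is approached as far as the arm can. A call with a gripper value outside its range is refused whole. The fingers move at their own pace and stop on an object; FORCE is the grip in N (left out, the last holds). Time passes only in rows, so rows that do not move let the fingers close. It gives the time, the measured TCP pose, the force, the opening and the grip force at its end, in the units of the state.
- arm.read_state(): the state, without advancing time (a new reading comes with each control period).
- viewer.capture(name): name is "side" or "top"; returns a dict with "color" (480x640x3 uint8, red, green, blue), "depth" (480x640 float32, m along the optical axis (not along the pixel's ray), 0 where there is no reading), "mtx" (3x3 intrinsics, pixels), "R" (3x3) and "t" (3): a world point X has camera coordinates R X + t. Camera axes: x right, y down, z forward; pixel columns grow to the right and rows downward; lengths in m; the calibration is good to about 2 mm. A picture is of the moment at which its call begins.
- job.hand_in(): hands the job in; it is judged then, once.
The state is a dict: "time_s": time; "qpos": joint angles; "joint_vel": joint speeds; "joint_torque": joint torques, N m; "tool_pos": TCP position; "tool_rot": TCP orientation; "contact_force": force on the tool from outside, world axes, zero at the start; "moment": the same for the moment, N m; "opening": finger opening in m; "grasp_force": force on a finger pad.
Only numpy, scipy, OpenCV 4.12 (cv2) and the standard library are available. Lean on these libraries where they do the work, as an engineer would, in place of code of your own. Each camera call takes 0.05 s, during which the arm holds its last target. There are 200 camera calls.

## Task

Take the plywood lid with the domed steel catch out of the rack and set it on the crate, level and fully down between the crate's two end boards. Then swing the steel hasp over so that it lies flat on the lid with the catch in its window. Leave the wax bar, brush, jar and tin where they are.

Things in the scene. Friction and masses are not known exactly. Their poses are not given: they have to be found in the camera images.
- crate: Small plywood crate screwed to the bench on a 150 x 96 x 10 mm foot. Origin: centre of its underside; x along its length, hinge end at +x; z up. Two end boards 10 mm thick, 56 mm wide, inner faces at x = +-39 mm, tops 87 mm above the bench. Two side boards 78 mm long, outer faces at y = +-28 mm, inner at +-22 mm, tops 75 mm above the bench: the lid rests on these.
- crate_seat (a point): Centre of the crate's opening at the side boards' top, 75 mm above the bench, axes as the crate. With the lid seated, the lid's origin is 8 mm below this point, the lid's ends 5 mm from the end boards (no room for fingers) and its sides flush with the side boards (free).
- lid: Loose plywood lid, 120 g, same after a half turn. Board 68 (x) x 56 (y) x 14 mm; under it a block 40 x 36 x 8 mm that drops between the crate's side boards with 4 mm play; on top a smooth steel dome, the catch, 18 mm across, 7 mm high, too slanted to pinch. Origin: centre of the block's underside; z up; board from 8 to 22 mm above it. Starts in a rack bay, origin 10 mm above the bench.
- rack: Fixed black rack, 56 (x) x 152 (y) mm, origin at its underside's centre, floor 10 mm thick, two bays at y = +-36 mm, each 64 mm wide between walls 38 mm high, open at the ends (+-x). One holds the lid, the other the wax bar; the walls leave only the ends of the lid to grip. The bench between rack and crate is clear, to set the lid down and take it by its sides.
- hasp_hinge (a point): Middle of the hasp's hinge axis on the crate's +x end, 91 mm above the bench, 49 mm from the crate's centre; axes as the crate; the hinge turns about y.
- hasp_tip (a point): Middle of the free end of the hasp, 73 mm from the hinge. The hasp is a steel plate 40 mm wide and 4 mm thick with a 28 x 28 mm window centred 49 mm from the hinge, and a red lip 7 mm high along its free end.
- hasp (a joint): Hasp angle: 0 = flat on the seated lid, over the catch; pi/2 = standing straight up; more = leaning outwards, away from the lid (it starts there, at 1.95 to 2.35). Stiff hinge: it stays where it is left. A push of 1 to 2 N at the free end moves it.
- wax_bar: Bystander: amber wax bar 66 x 54 x 24 mm in the rack's other bay. Origin: centre of its underside.
- brush: Bystander: flat hand brush with a wooden handle, lying towards the far side of the bench.
- jar: Bystander: amber jar with a steel cap, 66 mm across, 90 mm high, at the left.
- tin: Bystander: open steel bowl, 90 mm across, at the right.
Mind the look-alikes: they are no part of the job. What is shaped like the crate but blue or green is not meant.

How it is judged:
By the outcome, as a careful person would: the job done as asked, in the order asked, and still so for the second after the job is handed in, with the robot touching nothing.
It also fails if it takes over 64 s, if anything falls off the work surface, if the arm or the gripper's body presses on something with over 40 N, if the wrist force passes 120 N, or if a joint passes its speed limit or range.

## Working session

There is one attempt and no reset: what is moved stays moved. The work goes in short steps, Python scripts to look and compute and a shell command to move; the robot and the scene stay as the last step left them, time stands still between calls to the robot, and variables do not carry over. Pictures are saved under pics/ and viewed, at most 10 in all, crops included, and the job is handed in when it is done.

```bash
mkdir -p pics; ls
python3 - <<'E'
from plant import arm,viewer,job
import cv2,numpy as np
for n in("side","top"):
    c=viewer.capture(n); np.savez(f"pics/{n}0.npz",**c); cv2.imwrite(f"pics/{n}0.png",c["color"][:,:,::-1]); print(n,c["mtx"].tolist(),c["R"].tolist(),c["t"])
print(arm.read_state())
E
```

```text
pics
side [[527.7975391476559, 0.0, 319.0931844801915], [0.0, 527.7975391476559, 237.72495733755332], [0.0, 0.0, 1.0]] [[0.9628667621565608, -0.2699692123843209, -0.002054920614095134], [-0.20143758763367356, -0.7133338981763734, -0.6712508085662359], [0.1797512075688698, 0.646739030890427, -0.7412274477516632]] [-0.51104037  0.15940313  1.31805029]
top [[459.6501248112935, 0.0, 320.3118648406369], [0.0, 459.6501248112935, 236.91153736232118], [0.0, 0.0, 1.0]] [[-0.026671141288020016, -0.9994700272740205, -0.01866319381196773], [-0.9808874996613713, 0.02976582548423565, -0.19228548733928164], [0.19273910664537566, 0.013178020113454841, -0.9811615445763412]] [0.01511124 0.5231391  1.25973501]
{'time_s': 0.1, 'qpos': array([ 1.05140173e+00,  3.13947882e-01,  4.50762370e-02,  1.30361521e+00,
       -1.21683428e-05,  1.43119335e+00]), 'joint_vel': array([ 0.00040961, -0.00131406,  0.00211472,  0.00035136,  0.00103333,
        0.00111156]), 'joint_torque': array([ 2.42820002e-03, -4.81727457e+01,  2.99243063e+01,  1.27274764e-02,
       -8.33097192e-05,  8.79646478e-06]), 'tool_pos': array([0.21293844, 0.5335949 , 0.22107853]), 'tool_rot': array([ 1.88756509e-01,  9.82023557e-01, -8.01759995e-04, -2.67743734e-04]), 'contact_force': array([-0.71175817, -0.42254404, -0.03237708]), 'moment': array([ 0.01603742, -0.02311372,  0.01032934]), 'grasp_force': 0.0, 'opening': 0.08512074260589077}
```

View pics/top0.png

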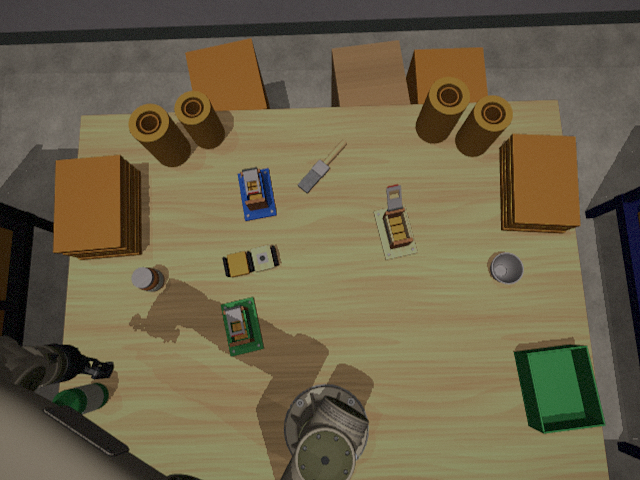

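View pics/side0.png

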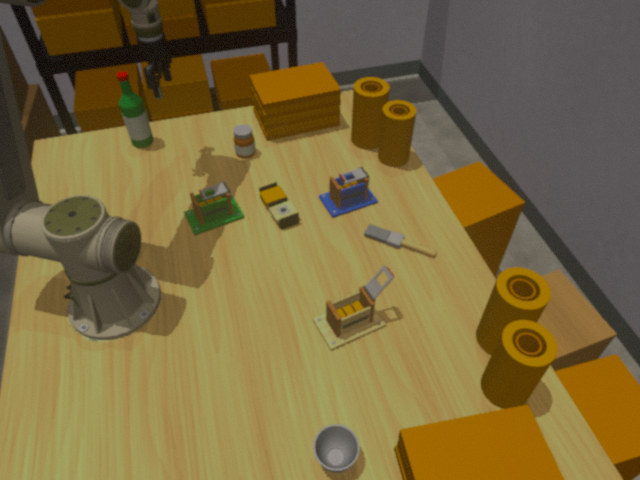

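The top view shows the pale-footed crate at about (396,232), with its hasp leaning away (up) at (394,198). The rack is at (251,261), with the lid in its right bay (263,258) and the wax in the left one (237,263). The blue and green crates are look-alikes.

Run:
```python
import cv2,numpy as np
a=cv2.imread("pics/top0.png")
f=lambda x,y,w,h,s:cv2.resize(a[y:y+h,x:x+w],None,fx=s,fy=s,interpolation=cv2.INTER_CUBIC)
r=f(215,235,80,50,8)[:, :640]; 
cv2.imwrite("pics/c1.png",np.hstack([f(215,225,75,75,5.32),f(360,180,75,90,4.45)[:399,:333]]) if 0 else np.hstack([cv2.resize(a[230:290,215:290],(400,320),interpolation=2),cv2.resize(a[180:266,360:430],(400,491),interpolation=2)[:320]*0+0]) if 0 else cv2.hconcat([cv2.resize(a[225:300,215:290],(399,540),interpolation=2) if 0 else cv2.copyMakeBorder(cv2.resize(a[230:290,215:290],(400,320),interpolation=2),0,160,0,0,0),cv2.resize(a[180:270,360:435],(400,480),interpolation=2)]))
```

```text
(no output)
```

View pics/c1.png

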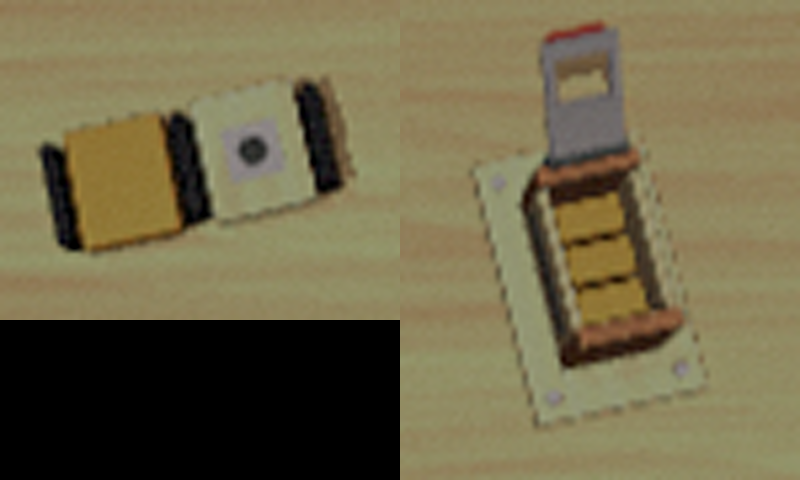

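The crop shows the lid in the rack's right bay with its catch at full-image pixel (262.3,258.1), and black rack walls on both sides. The crate's foot corners are at crop (474,167), (537,425) and (706,387), with the end boards at crop (587,167) and (625,335).

```bash
cat > h.py <<'E'
import numpy as np,cv2
from scipy.spatial.transform import Rotation as Ro
def cast(c,px,z):
    px=np.atleast_2d(px); d=np.c_[px,np.ones(len(px))]@np.linalg.inv(c["mtx"]).T
    o=-c["R"].T@c["t"]; d=d@c["R"]; return o+d*((z-o[2])/d[:,2])[:,None]
def cloud(c):
    v,u=np.mgrid[:480,:640]; d=c["depth"]
    p=np.dstack([(u-c["mtx"][0,2])/c["mtx"][0,0]*d,(v-c["mtx"][1,2])/c["mtx"][1,1]*d,d])
    return (p-c["t"])@c["R"]
def proj(c,X):
    p=np.atleast_2d(X)@c["R"].T+c["t"]; p=p@c["mtx"].T; return p[:,:2]/p[:,2:]
def rel(pos,yaw_closing,st):
    """shift in tool mm and turn about tool z so that tool y lies along world angle yaw (mod pi)"""
    R=Ro.from_quat(st["tool_rot"]).as_matrix()
    y=R[:,1]; cur=np.arctan2(y[1],y[0]); d=(yaw_closing-cur+np.pi/2)%np.pi-np.pi/2
    print("shift mm",np.round(R.T@(np.array(pos)-st["tool_pos"])*1e3,1),"turn z",round(-d,3),"tilt",R[:,2].round(3),"q6",st["qpos"][5])
E
python3 - <<'E'
from h import *
c=dict(np.load("pics/top0.npz"));s=dict(np.load("pics/side0.npz"))
f=lambda P:np.array([[360+(x-400)/5.333-.4,180+y/5.333-.4] for x,y in P])
k=cast(c,f([(474,167),(537,425),(706,387)]),.010)*1e3; print("foot",k.round(1),"L",np.linalg.norm(k[0]-k[1]),"W",np.linalg.norm(k[2]-k[1]),"ctr",((k[0]+k[2])/2).round(1),"yaw",np.arctan2(*(k[0]-k[1])[[1,0]]),np.arctan2(*(k[1]-k[2])[[1,0]]))
print("catch",cast(c,[(262.25-.4,258.1-.4)],.036)*1e3)
# clouds
for n,q in(("top",c),("side",s)):
    P=cloud(q); hsv=cv2.cvtColor(q["color"],cv2.COLOR_RGB2HSV)
    def box(x0,x1,y0,y1,z0,z1): return (P[...,0]>x0)&(P[...,0]<x1)&(P[...,1]>y0)&(P[...,1]<y1)&(P[...,2]>z0)&(P[...,2]<z1)
    C=k[0]/2e3+k[2]/2e3
    m=box(C[0]-.09,C[0]+.05,C[1]-.06,C[1]+.06,.080,.095)
    xy=P[m][:,:2]*1e3; r=cv2.minAreaRect(xy.astype(np.float32)); print(n,"boards",len(xy),r,P[m][:,2].mean())
    dark=(q["color"].max(2)<70)
    L=cast(c,[(262,258)],.036)[0]
    # rack black mask at height
    m=box(L[0]-.08,L[0]+.08,L[1]-.06,L[1]+.14,.022,.06)
    r=cv2.minAreaRect((P[m][:,:2]*1e3).astype(np.float32)); print("rack+lid",m.sum(),r)
    for col,(a,b) in {"dark":(0,60)}.items():
        mm=m&(q["color"].max(2)<60); v=P[mm]*1e3; print("dark",len(v),cv2.minAreaRect(v[:,:2].astype(np.float32)),np.percentile(v[:,2],[5,50,95]))
    m=box(L[0]-.05,L[0]+.05,L[1]-.05,L[1]+.05,.026,.036)&(q["color"].min(2)>70); v=P[m]*1e3
    print("lid",len(v),cv2.minAreaRect(v[:,:2].astype(np.float32)),v.mean(0))
    # hasp
    m=box(C[0]+.02,C[0]+.2,C[1]-.06,C[1]+.08,.10,.2); v=P[m]*1e3; print("hasp",len(v),v.mean(0),v.max(0),v[np.argmax(v[:,2])])
E
```

```text
foot [[ 605.2 -159.1   10. ]
 [ 459.4 -186.3   10. ]
 [ 477.6 -279.4   10. ]] L 148.32994114360417 W 94.88732611224894 ctr [ 541.4 -219.3   10. ] yaw 0.1842078320577317 1.7639181896124345
catch [[470.6787195  169.52841395  36.        ]]
top boards 161 ((543.777587890625, -218.6369171142578), (100.68470001220703, 56.44865798950195), 10.659974098205566) 0.08766971513494659
rack+lid 1119 ((464.4505615234375, 203.96820068359375), (69.00098419189453, 152.12464904785156), 12.106606483459473)
dark 226 ((462.64642333984375, 203.312744140625), (57.73761749267578, 151.6329803466797), 12.420501708984375) [25.45298506 37.42323797 42.80598715]
lid 371 ((470.2471618652344, 177.0837860107422), (68.95030975341797, 72.109619140625), 12.69090461730957) [470.30674261 169.38399451  32.17331374]
hasp 244 [ 616.3488708  -204.49417779  124.61450112] [ 645.11004419 -181.34893901  153.06543089] [ 638.29416754 -218.07500013  153.06543089]
side boards 221 ((545.2928466796875, -219.49313354492188), (101.6574478149414, 57.703853607177734), 11.552017211914062) 0.08707553747332626
rack+lid 956 ((467.3363037109375, 204.61178588867188), (70.3117446899414, 162.3025360107422), 11.172982215881348)
dark 84 ((462.829833984375, 198.96493530273438), (48.91812515258789, 152.9529571533203), 13.147299766540527) [22.909651   32.6699843  40.43919271]
lid 299 ((473.8139953613281, 172.44024658203125), (71.12904357910156, 62.7242317199707), 14.584358215332031) [473.59694699 169.89646709  32.71725913]
hasp 337 [ 617.88094216 -205.21955431  123.57717463] [ 648.37000579 -179.32136962  151.16353473] [ 637.43699296 -203.85102435  151.16353473]
```

Run:
```python
from h import *
from plant import arm
s=arm.read_state(); rel([.471,.1695,.10],.213,s)
```

```text
shift mm [-374.7 -242.3  121.4] turn z 0.978 tilt [-0.001 -0.001 -1.   ] q6 1.4311933547140772
```

```bash
python3 -m creep '[1,-47,-30,10,0,0,0, 1,-47,-30,10,0,0,0, 1,-47,-30,10,0,0,0, 1,-47,-30,10,0,0,0, 1,-47,-30,10,0,0,0, 1,-47,-30,10,0,0,0, 1,-47,-30,10,0,0,0, 1,-46,-32,10,0,0,0, 1,0,0,0,0,0,0.16, 1,0,0,0,0,0,0.16]' 40; python3 -m creep '[1,0,0,0,0,0,0.165, 1,0,0,0,0,0,0.165, 1,0,0,0,0,0,0.165, 1,0,0,0,0,0,0.163, 1,0,0,0,0,0,0, 1,0,0,0,0,0,0]'
python3 - <<'E'
from h import *
from plant import arm
s=arm.read_state(); rel([.471,.1695,.022],.213,s)
E
```

```text
time_s: 1.35
tool_pos: [0.4718, 0.169, 0.1412]
tool_rot: [0.346, 0.938, -0.0, -0.001]
contact_force: [-0.8, 0.4, 0.1]
opening: 0.0854
grasp_force: 0.0
time_s: 2.1
tool_pos: [0.4716, 0.1703, 0.1417]
tool_rot: [0.627, 0.779, -0.0, -0.0]
contact_force: [0.1, -1.1, 0.0]
opening: 0.0857
grasp_force: 0.0
shift mm [ -0.6  -0.7 119.7] turn z 0.003 tilt [-0.  0. -1.] q6 1.5412895197429661
```

```bash
python3 -m creep '[1,-0.5,-0.5,30,0,0,0, 1,0,0,30,0,0,0, 1,0,0,25,0,0,0, 1,0,0,20,0,0,0, 1,0,0,10,0,0,0, 1,0,0,4,0,0,0, 1,0,0,0,0,0,0, 1,0,0,0,0,0,0]'
python3 - <<'E'
from h import *
from plant import viewer
c=viewer.capture("side"); a=c["color"][150:250,210:330,::-1]
cv2.imwrite("pics/g1.png",cv2.resize(a,(720,600),interpolation=2))
E
```

```text
time_s: 3.1
tool_pos: [0.472, 0.1698, 0.0236]
tool_rot: [0.628, 0.778, 0.001, 0.0]
contact_force: [-1.1, -0.4, -0.3]
opening: 0.0852
grasp_force: 0.0
```

View pics/g1.png

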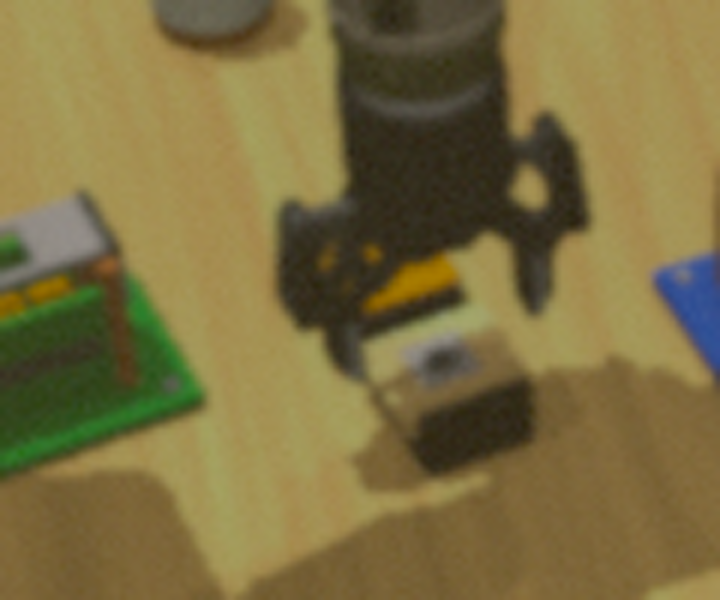

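Both fingers straddle the lid's ends: the left tip is at crop (355,375) and the right tip at (537,305). I'll go 4 mm lower and close.

```bash
python3 -m creep '[1,0,0,4,0,0,0, 0.7,0,0,0,0,0,0, 0.6,0,0,0,0,0,0, 0.5,0,0,0,0,0,0, 0.5,0,0,0,0,0,0, 0.5,0,0,0,0,0,0]' 50;python3 -m creep '[0.5,0,0,-5,0,0,0, 0.5,0,0,-15,0,0,0, 0.5,0,0,-20,0,0,0, 0.5,0,0,-20,0,0,0, 0.5,0,0,0,0,0,0]'
python3 - <<'E'
from h import *
from plant import viewer,arm
c=viewer.capture("side"); a=c["color"][130:230,210:330,::-1]
cv2.imwrite("pics/g2.png",cv2.resize(a,(720,600),interpolation=2))
rel([.500,-.02,.1],.188,arm.read_state())
E
```

```text
time_s: 3.9
tool_pos: [0.4724, 0.1699, 0.0207]
tool_rot: [0.628, 0.778, 0.001, 0.001]
contact_force: [-1.7, -0.4, 13.3]
opening: 0.0428
grasp_force: 6.6
time_s: 4.53
tool_pos: [0.473, 0.17, 0.0808]
tool_rot: [0.628, 0.778, 0.001, 0.001]
contact_force: [-0.2, 0.1, -0.6]
opening: 0.043
grasp_force: 0.0
shift mm [-191.4  -12.9  -20.3] turn z 0.025 tilt [ 0.002  0.    -1.   ] q6 1.5428893349107717
```

View pics/g2.png

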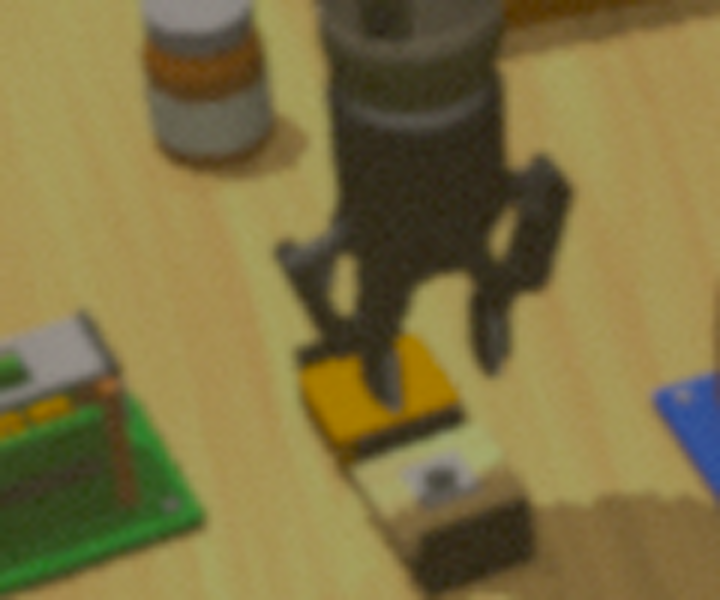

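The grip missed: the fingers slid over the top of the lid (opening 43 mm) and the lid is still in its bay. I'll work out the real fingertip height from the first picture.

Run:
```python
from h import *
from plant import viewer,arm
s=dict(np.load("pics/side0.npz"))
def tip(px,xy):
    for z in np.arange(0,.08,.004):
        yield z,np.linalg.norm(cast(s,[px],z)[0,:2]-xy)*1e3, cast(s,[px],z)[0].round(3)
t=np.array([.472,.1698]);u=np.array([np.cos(.213),np.sin(.213)])
for nm,px,xy in(("R open tcp.0236",(210+537/6,150+305/6),t+u*.0427),("L open",(210+350/6,150+375/6),t-u*.0427),):
    print(nm,min(tip(px,xy),key=lambda a:a[1]))
t=np.array([.473,.170])
for nm,px,xy in(("R 43 tcp.0808",(210+490/6,130+372/6),t+u*.0215),("L",(210+392/6,130+408/6),t-u*.0215)):
    print(nm,min(tip(px,xy),key=lambda a:a[1]))
c=viewer.capture("top");P=cloud(c);m=(abs(P[...,0]-.471)<.05)&(abs(P[...,1]-.17)<.05)&(P[...,2]>.026)&(P[...,2]<.036)&(c["color"].min(2)>70);print(m.sum(),P[m].mean(0))
c=viewer.capture("side");P=cloud(c);m=(abs(P[...,0]-.471)<.05)&(abs(P[...,1]-.17)<.05)&(P[...,2]>.026)&(P[...,2]<.036)&(c["color"].min(2)>70);print(m.sum(),P[m].mean(0),cv2.minAreaRect(P[m][:,:2].astype(np.float32)*1e3))
```

```text
R open tcp.0236 (np.float64(0.048), np.float64(9.427942405514658), array([0.523, 0.177, 0.048]))
L open (np.float64(0.044), np.float64(2.0740040943465643), array([0.429, 0.159, 0.044]))
R 43 tcp.0808 (np.float64(0.076), np.float64(17.38525145135483), array([0.504, 0.189, 0.076]))
L (np.float64(0.076), np.float64(12.235244870270037), array([0.455, 0.177, 0.076]))
47 [0.4624863  0.15739228 0.03242814]
209 [0.47146043 0.17822097 0.03253897] ((472.67181396484375, 175.50900268554688), (70.40900421142578, 58.44045639038086), 8.637940406799316)
```

Run:
```python
from h import *
from plant import viewer,arm
st=arm.read_state();print(st["tool_pos"],st["opening"])
T=Ro.from_quat(st["tool_rot"]).as_matrix()
for n in("side","top"):
    c=viewer.capture(n);P=cloud(c)
    m=(abs(P[...,0]-.473)<.08)&(abs(P[...,1]-.17)<.08)&(P[...,2]>.05)&(P[...,2]<.25)&(c["depth"]>0)
    q=(P[m]-st["tool_pos"])@T*1e3
    print(n,m.sum())
    for a in range(-120,40,10):
        w=q[(q[:,2]>=a)&(q[:,2]<a+10)]
        if len(w)>3: print(a,len(w),"x",np.percentile(w[:,0],[3,97]).round(),"y",np.percentile(w[:,1],[3,97]).round())
```

```text
[0.47091161 0.16959231 0.07839366] 0.04258373874656562
side 1208
-120 191 x [-21.   9.] y [-62.  65.]
-110 134 x [-20.   9.] y [-63.  66.]
-100 92 x [-19.  -1.] y [-59.  63.]
-90 102 x [-19.  10.] y [-55.  60.]
-80 72 x [-16.  10.] y [-52.  59.]
-70 103 x [-15.  10.] y [-48.  54.]
-60 41 x [-15.   5.] y [-42.  47.]
-50 35 x [-13.  10.] y [-31.  36.]
-40 42 x [-12.   8.] y [-31.  37.]
-30 32 x [-12.   8.] y [-32.  35.]
-20 15 x [-13.   7.] y [-25.  35.]
top 168
-120 35 x [-12.  -1.] y [-64. -34.]
-110 16 x [-13.  -4.] y [-66. -48.]
-90 11 x [-17. -10.] y [-55. -21.]
-80 6 x [-14.  -8.] y [-49. -28.]
-70 20 x [-14.  -3.] y [-52. -30.]
-60 5 x [-14.  -1.] y [-35. -28.]
```

The depth shows the fingertips about 12 mm *behind* the reported TCP at this opening, and about 22 mm behind when fully open. That agrees with the fingers sliding on the lid's top at z=32. The catch is at pixel (283,210) in both pictures, so the lid hasn't moved. I'll reopen and go lower.

```bash
python3 -m creep '[1,0,0,0,0,0,0, 1,0,0,0,0,0,0, 1,0,0,0,0,0,0, 1,0,0,20,0,0,0, 1,0,0,20,0,0,0, 1,0,0,15,0,0,0, 1,0,0,10,0,0,0, 1,0,0,7,0,0,0, 1,0,0,5,0,0,0, 1,0,0,0,0,0,0]'; python3 -m creep '[0.7,0,0,1,0,0,0, 0.6,0,0,0,0,0,0, 0.5,0,0,0,0,0,0, 0.5,0,0,0,0,0,0, 0.5,0,0,0,0,0,0]' 50
```

```text
time_s: 6.02
tool_pos: [0.4713, 0.1697, 0.0018]
tool_rot: [0.628, 0.778, -0.0, -0.0]
contact_force: [-1.0, 0.3, -0.4]
opening: 0.0858
grasp_force: 0.0
time_s: 6.65
tool_pos: [0.4719, 0.1698, 0.0015]
tool_rot: [0.628, 0.778, 0.0, 0.0]
contact_force: [-1.5, -0.3, 5.8]
opening: 0.0669
grasp_force: 56.7
```

```bash
python3 -m creep '[0.5,0,0,-5,0,0,0, 0.5,0,0,-15,0,0,0, 0.5,0,0,-25,0,0,0, 0.5,0,0,-25,0,0,0, 0.5,0,0,0,0,0,0, 0.5,0,0,0,0,0,0]'
python3 - <<'E'
from h import *
from plant import viewer,arm
c=viewer.capture("side"); a=c["color"][130:230,210:330,::-1]
cv2.imwrite("pics/g3.png",cv2.resize(a,(720,600),interpolation=2))
rel([.500,-.02,.08],.188,arm.read_state())
E
```

```text
time_s: 7.4
tool_pos: [0.471, 0.1696, 0.0705]
tool_rot: [0.628, 0.778, -0.0, -0.0]
contact_force: [-1.1, -1.0, -1.6]
opening: 0.0671
grasp_force: 56.4
shift mm [-191.5  -11.3   -9.9] turn z 0.025 tilt [-0.001 -0.    -1.   ] q6 1.542981772316288
```

View pics/g3.png

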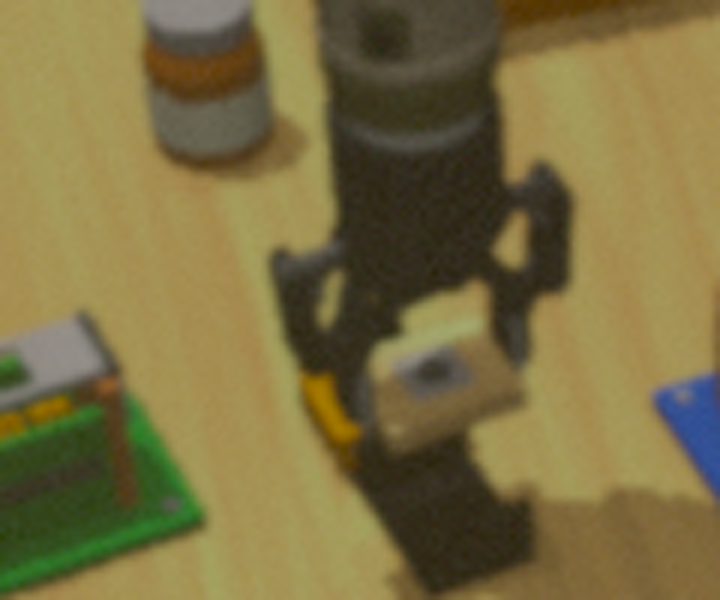

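The lid is lifted, level, with its catch at crop (435,368). Next I'll set it on the clear bench.

```bash
python3 -m creep '[0.5,-30,-2,0,0,0,0, 0.5,-40,-2,0,0,0,0, 0.5,-40,-2,0,0,0,0, 0.5,-40,-2,0,0,0,0, 0.5,-30,-3,0,0,0,0, 0.5,-11.5,0,20,0,0,0.025, 0.5,0,0,25,0,0,0, 0.5,0,0,18,0,0,0, 0.5,0,0,8,0,0,0, 0.5,0,0,0,0,0,0]'; python3 -m creep '[0.5,0,0,6.5,0,0,0, 0.5,0,0,0,0,0,0, 0.5,0,0,0,0,0,0]'
```

```text
time_s: 8.7
tool_pos: [0.5002, -0.0196, -0.001]
tool_rot: [0.638, 0.77, -0.0, -0.001]
contact_force: [-1.4, 0.3, -0.9]
opening: 0.0668
grasp_force: 56.3
time_s: 9.07
tool_pos: [0.5014, -0.0198, -0.0063]
tool_rot: [0.638, 0.77, 0.0, 0.0]
contact_force: [-0.1, 0.7, -1.9]
opening: 0.0662
grasp_force: 56.3
```

```bash
python3 -m creep '[0.5,0,0,2,0,0,0, 0.5,0,0,0,0,0,0, 1,0,0,0,0,0,0, 1,0,0,0,0,0,0, 1,0,0,0,0,0,0, 1,0,0,0,0,0,0, 1,0,0,-30,0,0,0, 1,0,0,-40,0,0,0, 1,0,0,0,0,0,-0.16]'; python3 -m creep '[1,0,0,0,0,0,-0.16, 1,0,0,0,0,0,-0.16, 1,0,0,0,0,0,-0.16, 1,0,0,0,0,0,-0.16, 1,0,0,0,0,0,-0.16, 1,0,0,0,0,0,-0.16, 1,0,0,0,0,0,-0.15, 1,0,0,0,0,0,-0.15, 1,0,0,0,0,0,-0.15, 1,0,0,0,0,0,-0.16]'
python3 - <<'E'
from h import *
from plant import viewer,arm
for n in("side","top"):
    c=viewer.capture(n);np.savez("pics/b_%s.npz"%n,**c);P=cloud(c)
    m=(abs(P[...,0]-.5)<.055)&(abs(P[...,1]+.02)<.055)&(P[...,2]>.013)&(P[...,2]<.028)&(c["color"].min(2)>60)
    v=P[m]*1e3;print(n,len(v),v.mean(0),cv2.minAreaRect(v[:,:2].astype(np.float32)))
    if n=="side": cv2.imwrite("pics/b.png",cv2.resize(c["color"][150:330,220:440,::-1],(733,600),interpolation=2))
rel([.5,-.02,.06],.188+np.pi/2,arm.read_state())
E
```

```text
time_s: 10.2
tool_pos: [0.5038, -0.0203, 0.0646]
tool_rot: [0.572, 0.82, 0.001, 0.003]
contact_force: [0.9, -0.6, -0.1]
opening: 0.0853
grasp_force: 0.0
time_s: 11.45
tool_pos: [0.501, -0.0198, 0.0614]
tool_rot: [-0.175, 0.985, 0.0, -0.0]
contact_force: [1.0, 0.4, 0.1]
opening: 0.0854
grasp_force: 0.0
side 338 [501.96763993 -18.90527695  23.13624332] ((503.64825439453125, -18.53063201904297), (69.55589294433594, 56.893577575683594), 8.929045677185059)
top 0 [nan nan nan] ((0.0, 0.0), (0.0, 0.0), 0.0)
shift mm [1.1 0.2 1.4] turn z 0.16 tilt [ 0.  0. -1.] q6 -0.5472811965162776<stdin>:6: RuntimeWarning: Mean of empty slice.
  ret = um.true_divide(
```

View pics/b.png

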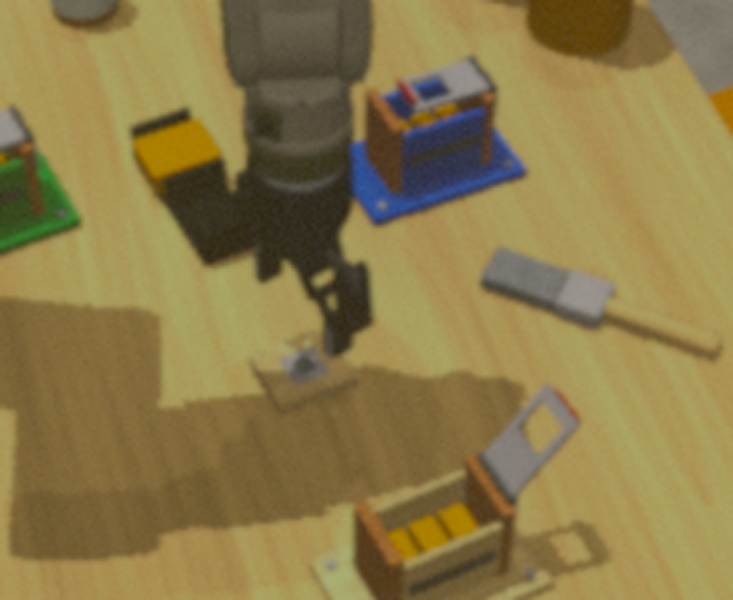

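The lid sits on the bench at crop (303,375), clear of everything, and the crate is open with its hasp leaning out. I'll fix the yaw and grip the lid's sides.

```bash
python3 -m creep '[1,0,0,0,0,0,0.16, 1,0,0,20,0,0,0, 1,0,0,20,0,0,0, 1,0,0,15,0,0,0, 1,0,0,8,0,0,0, 1,0,0,3,0,0,0, 1,0,0,0,0,0,0, 1,0,0,0,0,0,0]'
python3 - <<'E'
from h import *
from plant import viewer,arm
rel([.501,-.0198,-.005],.188+np.pi/2,arm.read_state())
E
```

```text
time_s: 12.55
tool_pos: [0.5017, -0.0199, -0.0041]
tool_rot: [-0.093, 0.996, -0.0, 0.001]
contact_force: [0.1, 0.1, -0.4]
opening: 0.0857
grasp_force: 0.0
shift mm [0.6 0.2 0.9] turn z -0.001 tilt [ 0.001 -0.    -1.   ] q6 -0.3867802068297501
```

```bash
python3 -m creep '[0.65,0,0,0,0,0,0, 0.5,0,0,0,0,0,0, 0.4,0,0,0,0,0,0, 0.4,0,0,0,0,0,0, 0.4,0,0,0,0,0,0, 0.4,0,0,0,0,0,0]' 50
```

```text
time_s: 13.3
tool_pos: [0.5015, -0.0198, -0.004]
tool_rot: [-0.093, 0.996, -0.0, 0.0]
contact_force: [-0.6, 0.1, 6.1]
opening: 0.0547
grasp_force: 53.5
```

```bash
python3 -m creep '[0.4,0,0,-5,0,0,0, 0.4,0,0,-15,0,0,0, 0.4,0,0,-30,0,0,0, 0.4,0,0,-30,0,0,0, 0.4,0,0,-30,0,0,0, 0.4,0,0,-15,0,0,0, 0.4,0,0,0,0,0,0]'
python3 - <<'E'
from h import *
from plant import viewer,arm
rel([.5435,-.219,.12],.188+np.pi/2,arm.read_state())
E
```

```text
time_s: 14.18
tool_pos: [0.5019, -0.0199, 0.1215]
tool_rot: [-0.093, 0.996, -0.0, 0.001]
contact_force: [0.4, 0.6, -1.6]
opening: 0.0548
grasp_force: 53.3
shift mm [  -3.8 -203.3    1.7] turn z -0.001 tilt [ 0.002 -0.    -1.   ] q6 -0.38695778851950813
```

```bash
python3 -m creep '[0.4,-3.8,-20,0,0,0,0, 0.4,0,-40,0,0,0,0, 0.4,0,-40,0,0,0,0, 0.4,0,-40,0,0,0,0, 0.4,0,-40,0,0,0,0, 0.4,0,-23,0,0,0,0, 0.4,0,0,5,0,0,0, 0.4,0,0,10,0,0,0, 0.4,0,0,0,0,0,0, 0.4,0,0,0,0,0,0]'
python3 - <<'E'
from h import *
from plant import viewer,arm
st=arm.read_state();rel([.5435,-.219,.0625],.188+np.pi/2,st)
A=np.hstack
o=[]
Y=.188;Rz=np.array([[np.cos(Y),-np.sin(Y)],[np.sin(Y),np.cos(Y)]])
for n in("side","top"):
    c=viewer.capture(n);P=cloud(c)
    L=(P[...,:2]-[.5435,-.219])@Rz*1e3; z=P[...,2]*1e3-st["tool_pos"][2]*1e3
    m=(abs(L[...,0])<48)&(abs(L[...,1])<45)&(z>22)&(z<30)&(c["color"].min(2)>60)
    print(n,m.sum(),L[m].mean(0),z[m].mean(),cv2.minAreaRect(L[m].astype(np.float32)) )
    m=(abs(L[...,0])<60)&(abs(L[...,1])<40)&(P[...,2]>.082)&(P[...,2]<.092); print("boards",m.sum(),cv2.minAreaRect(L[m].astype(np.float32)))
    if n=="side":cv2.imwrite("pics/d.png",cv2.resize(c["color"][230:350,290:430,::-1],(700,600),interpolation=2))
E
```

```text
time_s: 15.42
tool_pos: [0.5425, -0.2175, 0.1053]
tool_rot: [-0.094, 0.996, 0.0, -0.0]
contact_force: [0.1, -0.3, -1.5]
opening: 0.0549
grasp_force: 53.3
shift mm [-0.7 -1.7 42.8] turn z 0.001 tilt [-0.  0. -1.] q6 -0.7072663964558152
side 198 [-16.22945635   4.56707326] 26.464495384188645 ((-15.089917182922363, 1.3210277557373047), (54.49254608154297, 36.680633544921875), 87.0914306640625)
boards 149 ((3.0797958374023438, -1.1542510986328125), (56.28451156616211, 103.90617370605469), 89.66057586669922)
top 0 [nan nan] nan ((0.0, 0.0), (0.0, 0.0), 0.0)
boards 0 ((0.0, 0.0), (0.0, 0.0), 0.0)<stdin>:11: RuntimeWarning: Mean of empty slice.
  ret = um.true_divide(
  ret = ret.dtype.type(ret / rcount)
```

View pics/d.png

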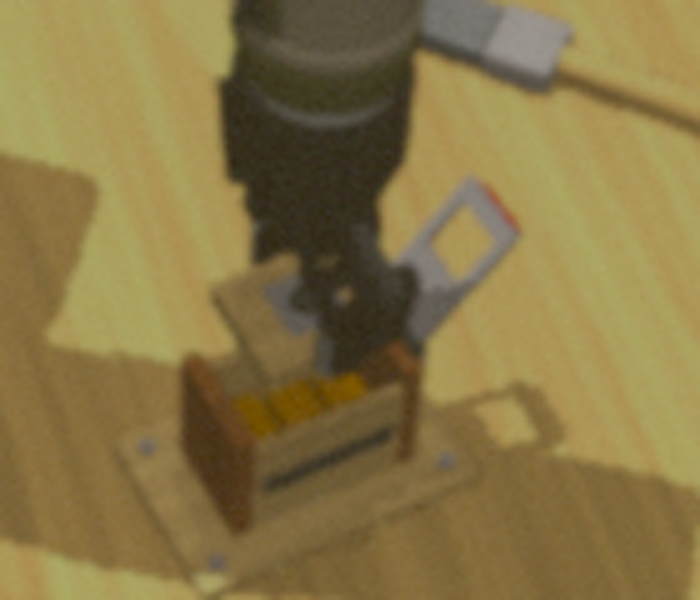

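The lid is level above the crate opening, with its free end at crop (260,350) inside the left end board. In the side view it needs about 2 mm along +x and 2 mm along −y. I'll correct that and lower it.

```bash
python3 -m creep '[0.4,-1.8,-2.1,5,0,0,0, 0.4,0,0,10,0,0,0, 0.4,0,0,8,0,0,0, 0.4,0,0,6,0,0,0, 0.4,0,0,5,0,0,0, 0.4,0,0,4,0,0,0, 0.4,0,0,0,0,0,0, 0.4,0,0,0,0,0,0]'
```

```text
time_s: 16.52
tool_pos: [0.545, -0.2204, 0.0676]
tool_rot: [-0.093, 0.996, -0.0, 0.0]
contact_force: [1.3, 0.6, -1.3]
opening: 0.0549
grasp_force: 53.3
```

```bash
python3 -m creep '[0.4,0,0,2,0,0,0, 0.4,0,0,1.5,0,0,0, 0.4,0,0,1,0,0,0, 0.4,0,0,0,0,0,0, 0.4,0,0,0,0,0,0]';  python3 -m creep '[0.4,0,0,1,0,0,0, 0.4,0,0,0,0,0,0, 0.4,0,0,0,0,0,0]'
```

```text
time_s: 17.15
tool_pos: [0.5448, -0.2202, 0.063]
tool_rot: [-0.093, 0.996, 0.0, 0.0]
contact_force: [-1.4, 0.7, 0.7]
opening: 0.055
grasp_force: 53.6
time_s: 17.52
tool_pos: [0.5448, -0.2203, 0.063]
tool_rot: [-0.093, 0.996, -0.0, 0.0]
contact_force: [-3.1, 1.3, 7.2]
opening: 0.0547
grasp_force: 54.3
```

```bash
python3 -m creep '[0.6,0,0,0,0,0,0, 0.8,0,0,0,0,0,0, 1,0,0,0,0,0,0, 1,0,0,0,0,0,0, 1,0,0,-20,0,0,0, 1,0,0,-40,0,0,0, 1,0,0,-50,0,0,0, 0,0,50,-30,0,0,0, 0,0,60,0,0,0,0, 0,0,40,0,0,0,0]'
python3 - <<'E'
from h import *
from plant import viewer,arm
Y=.188;Rz=np.array([[np.cos(Y),-np.sin(Y)],[np.sin(Y),np.cos(Y)]])
o=[]
for n in("side","top"):
    c=viewer.capture(n);np.savez("pics/e_%s.npz"%n,**c);P=cloud(c)
    L=(P[...,:2]-[.5435,-.219])@Rz*1e3
    z=P[...,2]*1e3
    m=(abs(L[...,0])<36)&(abs(L[...,1])<34)&(z>82)&(z<93)&(c["color"].min(2)>60)
    print(n,m.sum(),L[m].mean(0),z[m].mean(),np.percentile(z[m],[5,95]),cv2.minAreaRect(L[m].astype(np.float32)))
    A=np.c_[L[m],np.ones(m.sum())];print("plane",np.linalg.lstsq(A,z[m],rcond=None)[0])
    h=(L[...,0]>50)&(L[...,0]<120)&(abs(L[...,1])<28)&(z>95);q=np.c_[L[h],z[h]]
    k=np.polyfit(q[:,2],q[:,0],1);print("hasp theta",np.pi/2+np.arctan(k[0]),"maxz",q[:,2].max(),"y",np.percentile(q[:,1],[3,97]),"x at z91",np.polyval(k,91), "xmax",np.percentile(q[:,0],98))
    u,v=proj(c,[[.56,-.21,.08]])[0].astype(int)
    o.append(cv2.resize(c["color"][v-50:v+50,u-33:u+33,::-1],(396,600),interpolation=2))
cv2.imwrite("pics/e.png",np.hstack(o)); print(arm.read_state()["tool_pos"])
E
```

```text
time_s: 18.77
tool_pos: [0.5165, -0.071, 0.2025]
tool_rot: [-0.094, 0.996, 0.0, 0.001]
contact_force: [0.6, -0.3, 0.6]
opening: 0.0323
grasp_force: 0.0
side 581 [ 1.20477485 -3.41256569] 89.54868254747805 [86.04264988 92.29132765] ((2.0446739196777344, -2.2817935943603516), (67.68590545654297, 59.12648010253906), 1.1666409969329834)
plane [8.90060603e-03 6.58186893e-03 8.95604204e+01]
hasp theta 2.3020426978196196 maxz 150.9783052933261 y [-19.31745924  19.89598237] x at z91 46.403247307501175 xmax 102.0816347278952
top 437 [ 0.97011534 -1.9582589 ] 89.38523235906747 [85.61627494 92.53138232] ((1.2285423278808594, -2.1257362365722656), (68.74890899658203, 57.24412155151367), 0.5191086530685425)
plane [-3.06176453e-03  4.22100512e-03  8.93964684e+01]
hasp theta 2.307536687856073 maxz 151.1306205535903 y [-18.34760817  19.80568659] x at z91 44.24328502674039 xmax 101.36957107301899
[ 0.5156922  -0.06944982  0.20222306]
```

View pics/e.png

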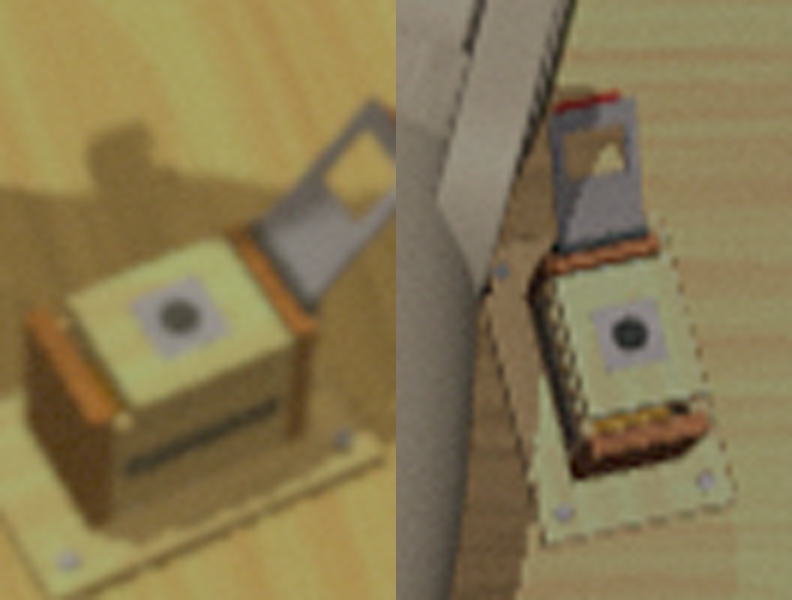

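The lid is seated and level: top at 89.4 mm, slopes below 1%, gap visible at the left end board (crop (90,370)) and catch at crop (180,318). The hasp leans out at about 2.3 rad. Next I'll take the fingers, part open, behind the hasp so they push on its two side rails.

```bash
python3 -m creep '[0.33,-40,0,0,0,0,0, 0.33,-44,-20,0,0,0,0, 0.33,-40,-40,0,0,0,0, 0.33,0,-50,0,0,0,0, 0.33,0,-42,0,0,0,0, 0.33,0,0,0,0,0,0, 0.33,0,0,0,0,0,0]' 20
cat > loc.py <<'E'
from h import *
from plant import viewer,arm
st=arm.read_state();Y=.188;Rz=np.array([[np.cos(Y),-np.sin(Y)],[np.sin(Y),np.cos(Y)]])
print("local",((st["tool_pos"][:2]-[.5435,-.219])@Rz*1e3).round(1),"tip z",round(st["tool_pos"][2]*1e3+10,1),"open",st["opening"],"F",st["contact_force"].round(1))
c=viewer.capture("side");P=cloud(c);L=(P[...,:2]-[.5435,-.219])@Rz*1e3;z=P[...,2]*1e3
E
cat > tips.py <<'E'
from loc import *
q=(P-st["tool_pos"])@Ro.from_quat(st["tool_rot"]).as_matrix()*1e3
m=(abs(q[...,0])<18)&(abs(q[...,1])<45)&(q[...,2]>-40)&(q[...,2]<30);w=q[m]
print(len(w),np.percentile(w[:,2],[90,95,99]),"x",np.percentile(w[:,0],[2,98]),"y",np.percentile(w[:,1],[2,98]))
E
python3 tips.py
```

```text
time_s: 19.75
tool_pos: [0.6667, -0.1995, 0.2012]
tool_rot: [-0.093, 0.996, 0.0, -0.0]
contact_force: [-0.2, 0.5, 0.4]
opening: 0.0283
grasp_force: 0.0
local [124.7  -3.9] tip z 211.2 open 0.028310528117401184 F [-0.2  0.5  0.4]
156 [-15.18571184 -13.92048174 -10.91823539] x [-11.63435646   9.79859273] y [-28.66903404  21.40813278]
```

```bash
python3 -m creep '[0.33,0,4.2,20,0,0,0, 0.33,0,0,30,0,0,0, 0.33,0,0,24,0,0,0, 0.33,0,0,10,0,0,0, 0.33,0,0,0,0,0,0, 0.33,0,0,0,0,0,0]'; python3 loc.py
```

```text
time_s: 20.55
tool_pos: [0.667, -0.195, 0.1194]
tool_rot: [-0.094, 0.996, -0.0, 0.001]
contact_force: [0.8, -0.2, 0.6]
opening: 0.0284
grasp_force: 0.0
local [125.8   0.5] tip z 129.4 open 0.028390796513297387 F [ 0.8 -0.2  0.6]
```

```bash
python3 -m creep '[0.33,9,0,-2,0,0,0, 0.33,9,0,-3,0,0,0, 0.33,9,0,-3,0,0,0, 0.33,10,0,-4,0,0,0, 0.33,10,0,-4,0,0,0, 0.33,9.5,0,-2,0,0,0, 0.33,9,0,0,0,0,0, 0.33,9,0,0,0,0,0, 0.33,0,0,0,0,0,0]'
cat > hp.py <<'E'
from loc import *
h=(L[...,0]>-35)&(L[...,0]<56)&(L[...,1]<-14)&(L[...,1]>-24)&(z>95)
r=c["color"].astype(int);red=(r[...,0]>90)&(r[...,1]<60)&(r[...,2]<60)&(abs(L[...,1])<30)&(abs(L[...,0])<120)&(z>85)
print("red lip",red.sum(),L[red].mean(0).round(1),z[red].mean().round(1))
E
python3 hp.py
```

```text
time_s: 21.72
tool_pos: [0.5916, -0.2086, 0.1353]
tool_rot: [-0.093, 0.996, 0.001, -0.001]
contact_force: [0.3, 0.1, -0.5]
opening: 0.0281
grasp_force: 0.0
local [49.2  1.2] tip z 145.3 open 0.028074543847648348 F [ 0.3  0.1 -0.5]
red lip 16 [35.   2.9] 163.8
```

```bash
python3 -m creep '[0.33,8,0,1,0,0,0, 0.33,9,0,2,0,0,0, 0.33,9,0,2,0,0,0, 0.33,7,0,6,0,0,0, 0.33,6,0,7,0,0,0, 0.33,4.5,0,8,0,0,0, 0.33,4,0,8.5,0,0,0, 0.33,0,0,0,0,0,0, 0.33,0,0,0,0,0,0]'; python3 hp.py
```

```text
time_s: 22.9
tool_pos: [0.5464, -0.2177, 0.1013]
tool_rot: [-0.094, 0.996, 0.0, -0.0]
contact_force: [0.1, 0.5, -0.6]
opening: 0.0285
grasp_force: 0.0
local [3.1 0.8] tip z 111.3 open 0.02851912528993777 F [ 0.1  0.5 -0.6]
red lip 20 [-18.3  -1.4] 117.3
```

```bash
python3 -m creep '[0.33,3,0,6,0,0,0, 0.33,1.5,0,6,0,0,0, 0.33,0.5,0,4,0,0,0, 0.33,0,0,2,0,0,0, 0.33,0,0,0,0,0,0, 0.33,0,0,0,0,0,0]'; python3 hp.py
```

```text
time_s: 23.7
tool_pos: [0.5411, -0.2186, 0.0833]
tool_rot: [-0.093, 0.996, 0.0, -0.0]
contact_force: [-1.3, 0.7, 1.8]
opening: 0.0282
grasp_force: 0.9
local [-2.2  0.8] tip z 93.3 open 0.02817771071479137 F [-1.3  0.7  1.8]
red lip 14 [-22.9   0.4] 97.6
```

Nearly flat; I'll press in small steps.

```bash
python3 -m creep '[0.33,0,0,1,0,0,0, 0.33,0,0,0,0,0,0, 0.33,0,0,0,0,0,0]';python3 -m creep '[0.33,0,0,1,0,0,0, 0.33,0,0,0,0,0,0, 0.33,0,0,0,0,0,0]'; python3 hp.py
```

```text
time_s: 24.12
tool_pos: [0.5412, -0.2186, 0.0833]
tool_rot: [-0.093, 0.996, -0.0, -0.0]
contact_force: [-2.8, 0.8, 8.2]
opening: 0.0279
grasp_force: 4.0
time_s: 24.5
tool_pos: [0.5412, -0.2186, 0.0833]
tool_rot: [-0.093, 0.996, -0.0, 0.0]
contact_force: [-5.3, 2.0, 14.7]
opening: 0.0282
grasp_force: 6.9
local [-2.2  0.8] tip z 93.3 open 0.028188029499585397 F [-5.3  2.  14.7]
red lip 16 [-23.1  -1.2] 99.1
```

```bash
python3 -m creep '[0.33,0,0,-5,0,0,0, 0.33,0,0,-20,0,0,0, 0.33,0,0,-40,0,0,0, 0.33,0,50,-40,0,0,0, 0.33,0,60,0,0,0,0, 0.33,0,60,0,0,0,0, 0.33,0,0,0,0,0,0, 0.33,0,0,0,0,0,0]'
python3 - <<'E'
from hp import *
o=[]
for n in("side","top"):
    c=viewer.capture(n);P=cloud(c);L=(P[...,:2]-[.5435,-.219])@Rz*1e3;z=P[...,2]*1e3
    m=(L[...,0]>-18)&(L[...,0]<46)&(abs(L[...,1])<18)&(z>80)&(z<120)&~((abs(L[...,0])<15)&(abs(L[...,1])<15))
    print(n,"hasp plane",np.linalg.lstsq(np.c_[L[m],np.ones(m.sum())],z[m],rcond=None)[0].round(3))
    u,v=proj(c,[[.545,-.219,.08]])[0].astype(int)
    o.append(cv2.resize(c["color"][v-40:v+40,u-26:u+27,::-1],(396,600),interpolation=2))
cv2.imwrite("pics/f.png",np.hstack(o))
E
```

```text
time_s: 25.55
tool_pos: [0.5105, -0.0529, 0.1855]
tool_rot: [-0.094, 0.996, -0.0, 0.0]
contact_force: [1.1, 0.6, 0.3]
opening: 0.0281
grasp_force: 0.0
local [ -1.4 169.3] tip z 195.5 open 0.02811477166909619 F [1.1 0.6 0.3]
red lip 0 [nan nan] nan
side hasp plane [-2.0000e-03 -1.4000e-02  9.3613e+01]
top hasp plane [ 4.0000e-03 -2.5000e-02  9.3814e+01]hp.py:4: RuntimeWarning: Mean of empty slice.
  print("red lip",red.sum(),L[red].mean(0).round(1),z[red].mean().round(1))
  ret = um.true_divide(
  ret = ret.dtype.type(ret / rcount)
```

View pics/f.png

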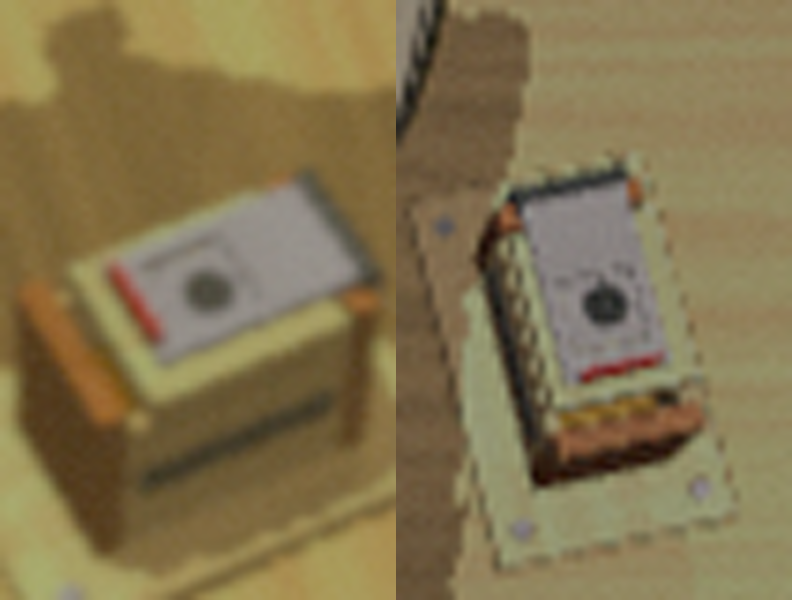

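The hasp lies flat, with its top at 93.6 mm and slopes of 2.5% or less. The catch is in its window (crop (208,290) and (605,303)), the lid is seated between the end boards, and the arm is clear.

```bash
python3 -c "
from plant import job
print(job.hand_in())"
```

```text
the job is handed in; nothing more can be done
None
```

I handed the job in at about 26 s: the lid is level and fully down between the crate's end boards, the hasp lies flat on it with the catch in its window, and I never touched the brush, jar or tin. The first grip missed, sliding the fingers over the lid's top in the rack without shifting it, and the wax bar was still in its bay when last seen.

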